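Hold a flow meter against its instrument panel while it is bolted on

TASK

Draw the tall flow meter straight up out of its upright holder, put its two brass stubs through the two holes of the upright instrument panel, and press it flat against the panel with a steady push of about 10 N (not under 6, not over 16), so that a colleague can put the nuts on from behind. Be the third hand: finish while still gripping and pressing it there. Never push harder than 30 N, or the acrylic cracks, and leave the other things on the bench where they are.

Things in the scene. Friction and masses are not known exactly. Their poses are not given: they have to be found in the camera images.
- flow_meter: tall flow meter: upright acrylic block 30 deep (x) x 36 wide (y) x 170 tall (z), 0.15 to 0.31 kg, clear in the middle, opaque grey top cap (42 mm high) to grip across the 36 mm. Origin: centre of its underside, at the start 8 mm above the bench. +x: back, with two brass stubs; -x: front, with scale and a black knob 20 mm up, 19 across, standing out 15. Stands in either bay of the holder.
- flow_meter_upper_seal (a point): upper stub of the tall meter: a black rubber washer 22 across, 3 thick on its back, then a brass stub 12 across that sticks out 24 mm beyond the washer towards +x, its last 6 mm tapering to 7 across. This point: centre of the washer's sealing face, at (18, 0, 150) mm in the meter's frame.
- flow_meter_lower_seal (a point): lower stub of the tall meter, of the same shape: centre of its washer's sealing face, at (18, 0, 25) mm in the meter's frame
- short_meter: the spare flow meter in the other bay: same look and cross-section, only 110 mm tall; its stubs are 65 mm apart and do not fit the panel. Origin and axes as for the tall one. Leave it in its bay.
- holder: black plastic holder, fixed: foot 80 (x) x 136 (y) x 8 mm with two bays, centres 38 mm either way along its y, each 32 x 38 mm inside, rims 74 mm above the bench, slots front and back open at the top for stubs and knob: lift straight up at least 70 mm. Origin: centre of its underside. The meters stand with axes parallel to the holder's (within 0.05 rad).
- panel: light upright sheet panel, 166 x 190 x 5 thick, top 207 mm above the bench; a dial gauge (16 proud) left and a switch right of the middle. Origin: at bench level under the middle of its front face; z up; front faces -x (the robot), so press along its +x. On four rubber buffers before a fixed stand: pushed, it gives straight back, 2 N per mm, at most 10 mm, and springs back.
- upper_hole (a point): middle of the panel's upper hole at the front face, at (0, 0, 180) mm in the panel's frame; a through hole 15.5 mm across, so a stub has 1.75 mm of play all round. Moves with the panel.
- lower_hole (a point): the same for the lower hole, at (0, 0, 55) mm in the panel's frame. With the meter in place its underside is 30 mm above the bench.
- spanner: adjustable spanner, 168x42x10 mm, lying on the bench in front of the panel for the colleague; leave it
- screwdriver: yellow screwdriver, 158x25x28 mm, lying on the bench; leave it
- nut0: brass back nut, hexagonal, 21 across, 8 high, lying ready on the bench; leave it
- nut1: the other brass back nut; leave it
- vial: amber glass vial, 29 across, 68 high, standing on the bench; leave it
- valve: solenoid valve, brass body and black coil, 39x66x60 mm, standing on the bench; leave it
- cutter: orange tube cutter, 114x34x17 mm, lying on the bench; leave it
- tape: yellow tape measure, 35x69x64 mm, standing on the bench; leave it

How it is judged:
By the outcome, as a careful person would: the job done as asked, in the order asked, and still so for the second after the job is handed in, while the arm keeps its last pose, push and grip.
It also fails if it takes over 42 s, if anything falls off the work surface, if the arm or the gripper's body presses on something with over 40 N, if the wrist force passes 120 N, or if a joint passes its speed limit or range.

ROBOT

A 6-joint arm with a two-finger parallel gripper is mounted at the origin on a cart in front of the work surface, level with it; the furniture and walls round the work are solid. World frame = base frame: x ahead of the robot, y to its left, z up, the work surface at z = 0. Lengths are in m, angles in rad, forces in N, time in s.
With the tool pointing down it reaches from about 0.35 to 0.85 m from the base axis. Payload 8.1 kg.
Tool frame: the origin (TCP) lies on the centre line of the jaws, within the pads' length; the fingertips stand 17 mm ahead of it and the grasp point (between the pads) lies 2 mm behind it; z points along the fingers, y is the line along which they close (so a half turn about z gives the same grasp; the last joint's range is limited). The gripper opens to 93 mm and grips with 3 to 60 N. Pads are 15 mm wide; open, the fingers measure 128 mm over their backs; the gripper's body (75 mm by 188 mm) begins 65 mm behind the grasp point.
Start: joints at [-1.428, 0.13, 1.488, -0, 1.523, -0.085], TCP at [0.136, -0.584, 0.236] pointing down, gripper open.
Joint ranges: [-2.96, 2.96], [-0.89, 2.26], [0.02, 2.5], [-1.34, 4.48], [0, 2.73], [-2.66, 2.66]. Speed limits (rad/s): [2.39, 2.39, 2.79, 3.14, 3.14, 3.14].

INTERFACE

Orientations are given as a rotation vector (axis times angle).
In Python, from plant import status, eyes, robot gives the robot as it stands. The module is installed in compiled form; this text tells all that it offers.
- The arm moves only by the tool servo_tool, never from a script. Its argument "plan" is text: rows parted by semicolons, each of 4 numbers parted by spaces: the shift along the tool's x, y, z in m, then the turn about the tool's z in degrees. A call has 1 to 12 rows; each row is the pose to reach, as a shift and turn from the pose commanded when the call began, along the tool's axes at that moment; what a row does not reach only later rows make up. A row lasts 1/12 s, in which the tool goes at most 41.7 mm and 7.16 degrees, less where a joint would pass 70% of its speed; a pose out of reach is approached as far as the arm can. A call with a gripper value outside its range is refused whole. "grip" is the closure, from -1 (fully open) to 1 (shut), set as the call begins (left out, the last holds). The fingers move at their own pace and stop on an object; "grip_force" is the grip in N (left out, the last holds). Time passes only in rows, so rows that repeat a pose let the fingers close. It gives the time, the measured TCP pose, the force, the opening and the grip force at its end, in the units of the state.
- status.read_state(): the state, without advancing time (a new reading comes with each control period).
- eyes.read_camera(name): name is "scene" or "top" or "wrist"; returns a dict with "image" (420x560x3 uint8, blue, green, red), "fovy" (degrees; the focal length in pixels is half the picture's height over the tangent of half this angle, whatever the lens; pixels are square), "cx", "cy" (the principal point, pixels), "world_from_camera" (4x4, takes a point from camera to world coordinates); the wrist camera has in their place "hand_eye" (4x4, takes a point from camera to tool coordinates, whose origin is the TCP and whose axes are the flange's). Camera axes: x right, y down, z forward; pixel columns grow to the right and rows downward; lengths in m; the calibration is good to about 2 mm. A picture is of the moment at which its call begins: read the wrist's pose just before it. There is no depth.
- robot.close_job(): hands the job in; it is judged then, once.
The state is a dict: "t": time; "q": joint angles; "dq": joint speeds; "joint_torque": joint torques, N m; "tool_pos": TCP position; "orientation": TCP orientation; "force": force on the tool from outside, world axes, zero at the start; "wrist_torque": the same for the moment, N m; "opening": finger opening in m; "gripper_force": force on a finger pad.
Only numpy, scipy, OpenCV 4.12 (cv2) and the standard library are available. Lean on these libraries where they do the work, as an engineer would, in place of code of your own. Each camera call takes 0.05 s, during which the arm holds its last target. There are 200 camera calls.

## Working session

There is one attempt and no reset: what is moved stays moved. The work goes in short steps, Python scripts to look and compute and a tool call to move; the robot and the scene stay as the last step left them, time stands still between calls to the robot, and variables do not carry over. Pictures are saved under pics/ and viewed, at most 10 in all, crops included, and the job is handed in when it is done.

Besides the shell and the picture viewer there is one more tool, called as name(argument=value, ...), one argument or row to a line, values as JSON. servo_tool: Moves the arm, as the interface text tells. Its arguments: {"type":"object","properties":{"plan":{"type":"string"},"grip":{"type":"number"},"grip_force":{"type":"number"}},"required":["plan"]}

```bash
mkdir -p pics
cat > h.py <<'E'
import numpy as np,cv2
from scipy.spatial.transform import Rotation as R
from plant import status,eyes,robot
def shot(n,f):
    s=status.read_state(); c=eyes.read_camera(n); cv2.imwrite('pics/'+f+'.png',c['image'])
    T=c.get('world_from_camera')
    if T is None:
        W=np.eye(4);W[:3,:3]=R.from_rotvec(s['orientation']).as_matrix();W[:3,3]=s['tool_pos'];T=W@c['hand_eye']
    np.savez('pics/'+f+'.npz',T=T,f=210/np.tan(np.radians(c['fovy'])/2),cx=c['cx'],cy=c['cy']); return c
def ray(f,u,v):
    d=np.load('pics/'+f+'.npz'); T=d['T']
    r=T[:3,:3]@np.array([(u-d['cx'])/d['f'],(v-d['cy'])/d['f'],1]); return T[:3,3],r/np.linalg.norm(r)
def atz(f,u,v,z):
    o,r=ray(f,u,v); return o+r*(z-o[2])/r[2]
def tri(*obs):
    A=0;b=0
    for o in obs:
        p,r=ray(*o);P=np.eye(3)-np.outer(r,r);A=A+P;b=b+P@p
    x=np.linalg.solve(A,b); e=[np.linalg.norm((np.eye(3)-np.outer(r,r))@(x-p)) for p,r in (ray(*o) for o in obs)]
    return x,np.array(e)
def proj(f,X):
    d=np.load('pics/'+f+'.npz');p=np.linalg.inv(d['T'])@np.append(X,1);return np.array([d['cx']+d['f']*p[0]/p[2],d['cy']+d['f']*p[1]/p[2]])
E
python3 - <<'E'
from h import *
np.set_printoptions(precision=4,suppress=True)
for n in('scene','top'):
    shot(n,n+'0'); d=np.load(f'pics/{n}0.npz'); print(d['T'],d['f'],d['cx'],d['cy'])
print(status.read_state())
a=cv2.imread('pics/scene0.png');b=cv2.imread('pics/top0.png')
E
```

```text
[[ 0.2707 -0.6354  0.7231 -0.4616]
 [-0.9626 -0.1869  0.1962 -0.4132]
 [ 0.0105 -0.7492 -0.6623  1.0233]
 [ 0.      0.      0.      1.    ]] 470.95065236924125 287.95524869468755 209.36800945298262
[[-0.0129 -0.9858  0.1673  0.3004]
 [-0.9999  0.0121 -0.0056 -0.1728]
 [ 0.0035 -0.1673 -0.9859  1.2797]
 [ 0.      0.      0.      1.    ]] 449.83272037890475 280.0583721979283 210.23522768145725
{'t': 0.1, 'q': array([-1.4284,  0.1311,  1.4892,  0.    ,  1.523 , -0.0854]), 'dq': array([-0.0003, -0.0015, -0.0035,  0.0011, -0.0004,  0.0006]), 'joint_torque': array([  0.0012, -56.1339, -49.3098,   0.0772,   0.0291,  -0.0001]), 'tool_pos': array([ 0.1355, -0.584 ,  0.2347]), 'orientation': array([-3.1195, -0.3569,  0.0001]), 'force': array([-0.6319, -0.8399,  0.9616]), 'wrist_torque': array([-0.0082, -0.0085,  0.0264]), 'gripper_force': 0.0, 'opening': 0.09290356253487377}
```

View pics/scene0.png

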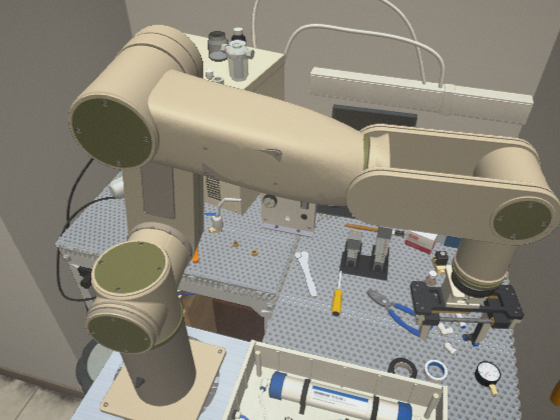

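View pics/top0.png

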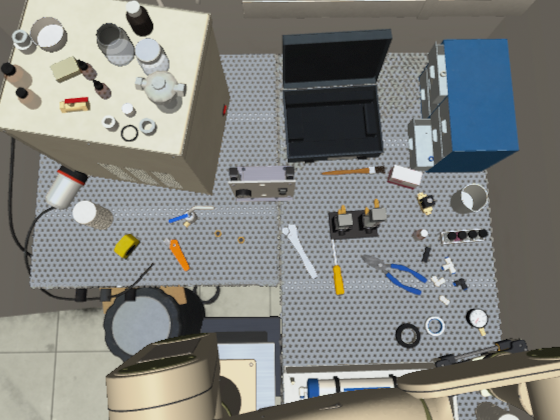

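Scene: panel at about (290,212), holder at (367,262). The taller meter stands in the right bay (382,245). In the top view the holder is at (356,222) and the panel at (262,182). I'll enlarge both.

Run:
```python
from h import *
np.set_printoptions(precision=4,suppress=True)
a=cv2.imread('pics/scene0.png');b=cv2.imread('pics/top0.png')
z=lambda i,x,y,w,h,k:cv2.resize(i[y:y+h,x:x+w],None,fx=k,fy=k,interpolation=cv2.INTER_CUBIC)
A=np.vstack([z(b,320,190,80,60,5),z(b,220,155,80,60,5)])
B=np.vstack([z(a,335,220,80,60,5),z(a,250,185,80,60,5)])
cv2.imwrite('pics/c1.png',np.hstack([A,B]))
print(atz('top0',356,225,0.0),atz('top0',262,195,0.0),atz('top0',376,213,.178),atz('scene0',382,240,.17))
```

```text
[ 0.4719 -0.3975  0.    ] [ 0.563  -0.1282  0.    ] [ 0.4775 -0.4172  0.178 ] [ 0.4241 -0.4231  0.17  ]
```

View pics/c1.png

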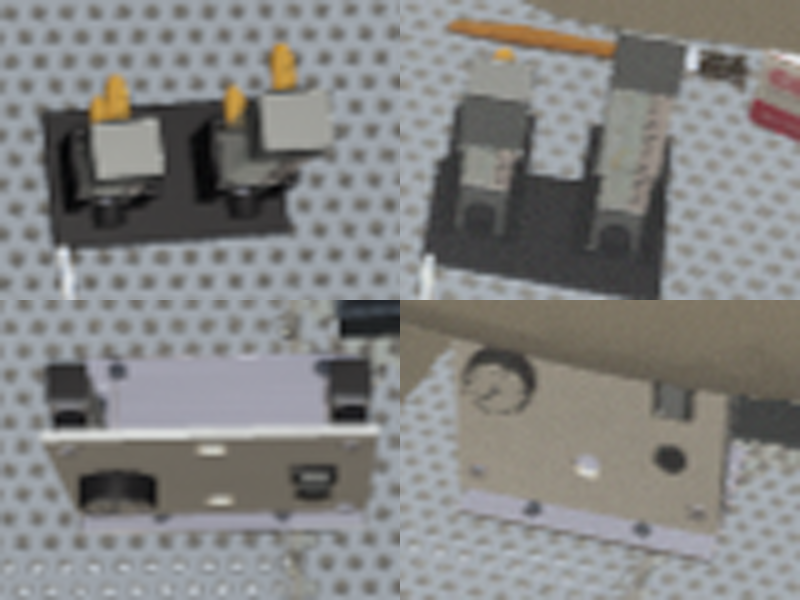

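The tall meter is in the right (-y) bay and its stubs point towards +x. I'll check the wrist camera mounting and take finer estimates.

Run:
```python
from h import *
np.set_printoptions(precision=4,suppress=True)
c=shot('wrist','w0');print(c['hand_eye'],c['fovy'],c['cx'],c['cy'])
t=lambda x,y:(x/5+320,y/5+190)
s=lambda x,y:((x-400)/5+335,y/5+220)
for n,p in {'cap':(297,124),'a':(262,95),'b':(328,90),'c':(332,152),'d':(265,158)}.items(): print(n,atz('top0',*t(*p),.178))
for p in [(55,247),(290,232),(45,113)]: print(atz('top0',*t(*p),.008))
tp=lambda x,y:(x/5+220,(y-300)/5+155)
sp=lambda x,y:((x-400)/5+250,(y-300)/5+185)
print('holeL',tri(('top0',*tp(219,500)),('scene0',*sp(587,465))))
print('holeU@.18',atz('top0',*tp(211,450),.18),'edge',atz('top0',*tp(42,437),.207),atz('top0',*tp(380,428),.207))
print('gauge',tri(('top0',*tp(117,482)),('scene0',*sp(500,385))))
```

```text
[[ 0.0007 -0.9632 -0.2689  0.0752]
 [ 1.      0.0007  0.0001 -0.0008]
 [ 0.     -0.2689  0.9632 -0.1499]
 [ 0.      0.      0.      1.    ]] 62.234380929833726 276.0017974144611 208.64022847397288
cap [ 0.4728 -0.4254  0.178 ]
a [ 0.4876 -0.4087  0.178 ]
b [ 0.4898 -0.4417  0.178 ]
c [ 0.4586 -0.4421  0.178 ]
d [ 0.456  -0.4087  0.178 ]
[ 0.4305 -0.3235  0.008 ]
[ 0.4374 -0.4573  0.008 ]
[ 0.5076 -0.3202  0.008 ]
holeL (array([ 0.5508, -0.1362,  0.0606]), array([0.001, 0.001]))
holeU@.18 [ 0.5516 -0.1352  0.18  ] edge [ 0.553  -0.0536  0.207 ] [ 0.5555 -0.2188  0.207 ]
gauge (array([ 0.5505, -0.083 ,  0.1117]), array([0.0001, 0.0001]))
```

servo_tool(
  plan="0.04 0 -0.02 0; 0.08 0 -0.04 0; 0.12 -0.02 -0.06 0; 0.16 -0.04 -0.08 3; 0.20 -0.06 -0.10 6; 0.24 -0.08 -0.11 10; 0.26 -0.09 -0.11 10; 0.26 -0.09 -0.11 10; 0.26 -0.09 -0.11 10",
)

```text
t: 0.9
tool_pos: [0.3711, -0.4362, 0.3466]
orientation: [3.139, 0.091, 0.002]
force: [-0.1, -0.3, 0.2]
opening: 0.0929
gripper_force: 0.0
```

Run:
```python
from h import *
shot('wrist','w1');shot('scene','s1');shot('top','t1')
for X in [(.473,-.425,.178),(.551,-.136,.055)]: print(proj('w1',X),proj('s1',X),proj('t1',X))
z=lambda i,x,y,w,h,k:cv2.resize(cv2.imread(f'pics/{i}.png')[y:y+h,x:x+w],None,fx=k,fy=k,interpolation=cv2.INTER_CUBIC)
cv2.imwrite('pics/c2.png',np.hstack([cv2.resize(cv2.imread('pics/w1.png'),(400,300)),z('s1',250,170,80,60,5)]))
```

```text
[270.81299171  78.77213991] [385.51179415 225.24540801] [379.22722462 214.73452385]
[20.35804834 -0.56791209] [287.00722028 219.31430397] [264.11012775 195.23756037]
```

View pics/c2.png

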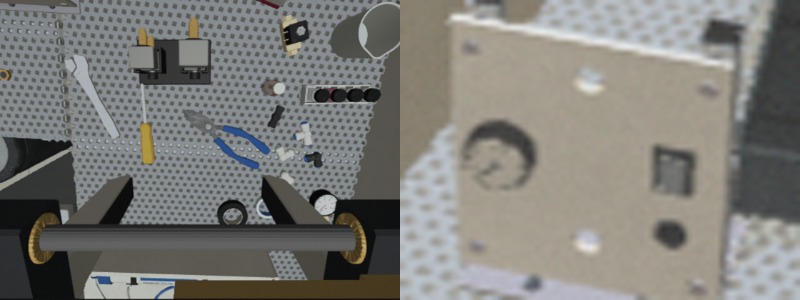

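Scene crop: upper hole at crop (589,79), lower hole at (587,241). The gauge spans roughly z 0.10–0.15, so a high grip clears it. Next I'll move closer for the two-place wrist measurement.

servo_tool(
  plan="0.03 -0.008 0.03 0; 0.05 -0.013 0.04 0; 0.05 -0.013 0.04 0; 0.05 -0.013 0.04 0; 0.05 -0.013 0.04 0",
)

```text
t: 1.47
tool_pos: [0.4164, -0.4236, 0.3056]
orientation: [3.141, 0.082, -0.001]
force: [0.5, -0.3, 0.2]
opening: 0.0931
gripper_force: 0.0
```

Run:
```python
from h import *
shot('wrist','w2')
z=lambda i,x,y,w,h,k:cv2.resize(cv2.imread(f'pics/{i}.png')[y:y+h,x:x+w],(w*k,h*k),interpolation=cv2.INTER_CUBIC)
p=proj('w2',(.473,-.425,.178)).astype(int);print(p)
x,y=p-[60,70];x=max(x,0);y=max(y,0);print(x,y)
cv2.imwrite('pics/c3.png',np.hstack([z('w2',x,y,133,150,3)[:450],z('w1',205,20,133,150,3)]))
```

```text
[282 136]
222 66
```

View pics/c3.png

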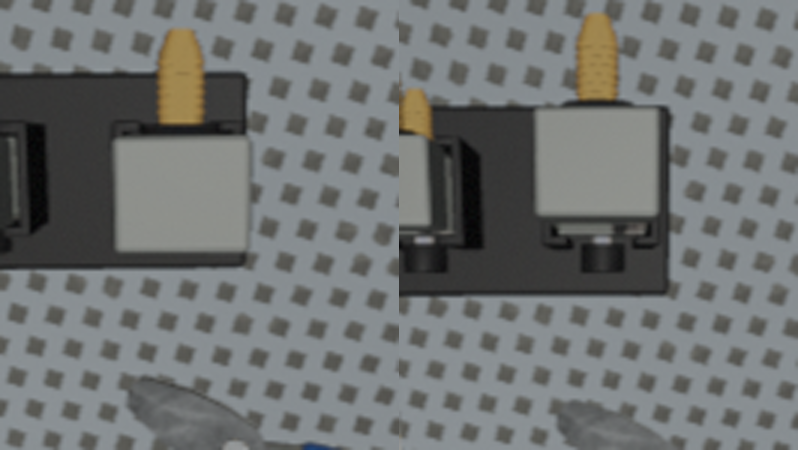

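Run:
```python
from h import *
np.set_printoptions(precision=4,suppress=True)
f2=lambda x,y:('w2',222+x/3-.33,66+y/3-.33); f1=lambda x,y:('w1',205+(x-399)/3-.33,20+y/3-.33)
C=[]
for a,b in zip([(113,137),(249,135),(249,251),(115,252)],[(536,107),(660,107),(660,216),(537,217)]):
    r=tri(f2(*a),f1(*b)); C.append(atz(*f2(*a),.178)); print(r,C[-1],atz(*f1(*b),.178))
C=np.array(C);print(C.mean(0)); y=(C[0]+C[3]-C[1]-C[2]);x=C[0]+C[1]-C[2]-C[3];print(np.degrees([np.arctan2(-y[0],y[1]),np.arctan2(x[1],x[0])]),np.linalg.norm(y)/2,np.linalg.norm(x)/2)
s=status.read_state();print(s['tool_pos'],R.from_rotvec(s['orientation']).as_matrix())
sp=lambda x,y:((x-400)/5+250,y/5+170)
print('U at x=.5516:');
for n,p,z in(('U',(589,79),.18),('L',(587,241),.055)):
    o,r=ray('s1',*sp(*p)); print(n,o+r*(z-o[2])/r[2])
print(tri(('s1',*sp(589,79)),('t1',211/5+220,150/5+155)),tri(('s1',*sp(587,241)),('t1',219/5+220,200/5+155)))
```

```text
(array([ 0.4907, -0.4063,  0.1771]), array([0.0003, 0.0003])) [ 0.4906 -0.406   0.178 ] [ 0.4906 -0.4067  0.178 ]
(array([ 0.4931, -0.4414,  0.1745]), array([0.0004, 0.0004])) [ 0.4929 -0.4408  0.178 ] [ 0.4927 -0.4416  0.178 ]
(array([ 0.4635, -0.4434,  0.1765]), array([0.0003, 0.0003])) [ 0.4636 -0.443   0.178 ] [ 0.4635 -0.4437  0.178 ]
(array([ 0.4613, -0.4078,  0.1757]), array([0.0002, 0.0002])) [ 0.4615 -0.4077  0.178 ] [ 0.4612 -0.4081  0.178 ]
[ 0.4772 -0.4244  0.178 ]
[3.6308 3.7998] 0.03506777530782827 0.029313275684260794
[ 0.4165 -0.4238  0.3063] [[ 0.9987  0.0515  0.    ]
 [ 0.0515 -0.9987 -0.0009]
 [-0.      0.0009 -1.    ]]
U at x=.5516:
U [ 0.5572 -0.1354  0.18  ]
L [ 0.5561 -0.1358  0.055 ]
(array([ 0.5507, -0.1362,  0.1851]), array([0.0009, 0.0009])) (array([ 0.551 , -0.1362,  0.0596]), array([0.001, 0.001]))
```

Left crop (w2): cap corners at (113,137), (249,135), (249,251), (115,252). Right crop (w1): (536,107), (660,107), (660,216), (537,217). This puts the meter at (0.477,-0.424) with yaw ≈3.7° and its top at ≈0.177.

servo_tool(
  plan="0.03 0.002 0.03 -0.8; 0.059 0.0037 0.06 -0.8; 0.059 0.0037 0.09 -0.8; 0.059 0.0037 0.12 -0.8; 0.059 0.0037 0.142 -0.8; 0.059 0.0037 0.142 -0.8; 0.059 0.0037 0.142 -0.8",
)

```text
t: 2.1
tool_pos: [0.4756, -0.4234, 0.1634]
orientation: [-3.139, -0.104, 0.002]
force: [0.2, -0.1, 0.5]
opening: 0.0931
gripper_force: 0.0
```

servo_tool(
  plan="0 0 0 0; 0 0 0 0; 0 0 0 0; 0 0 0 0; 0 0 0 0; 0 0 0 0",
  grip=1,
  grip_force=40,
)

```text
t: 2.6
tool_pos: [0.477, -0.4232, 0.1643]
orientation: [3.139, 0.106, 0.001]
force: [-0.6, -0.5, 0.0]
opening: 0.0579
gripper_force: 0.0
```

servo_tool(
  plan="0 0 0 0; 0 0 0 0; 0 0 0 0; 0 0 0 0; 0 0 0 0; 0 0 0 0; 0 0 0 0",
)

```text
t: 3.18
tool_pos: [0.4768, -0.4233, 0.1635]
orientation: [3.139, 0.105, -0.0]
force: [0.7, -3.0, -1.2]
opening: 0.0359
gripper_force: 39.9
```

servo_tool(
  plan="0 0 -0.008 0; 0 0 -0.02 0; 0 0 -0.035 0; 0 0 -0.05 0; 0 0 -0.065 0; 0 0 -0.08 0; 0 0 -0.095 0; 0 0 -0.115 0; 0 0 -0.135 0; 0 0 -0.14 0; 0 0 -0.14 0; 0 0 -0.14 0",
)

```text
t: 4.18
tool_pos: [0.4768, -0.4228, 0.3029]
orientation: [-3.139, -0.106, 0.001]
force: [0.7, -0.9, -2.5]
opening: 0.0359
gripper_force: 39.9
```

servo_tool(
  plan="0 -0.01 -0.01 0; -0.005 -0.03 -0.03 0; -0.01 -0.06 -0.045 0.5; -0.015 -0.09 -0.057 1; -0.02 -0.12 -0.057 1.5; -0.025 -0.155 -0.057 2; -0.03 -0.19 -0.057 2.5; -0.035 -0.225 -0.057 3; -0.0375 -0.26 -0.057 3; -0.0375 -0.28 -0.057 3; -0.0375 -0.289 -0.057 3; -0.0375 -0.289 -0.057 3",
)

```text
t: 5.18
tool_pos: [0.4196, -0.1353, 0.3604]
orientation: [-3.141, -0.028, 0.0]
force: [0.2, -0.8, -2.1]
opening: 0.0357
gripper_force: 39.9
```

servo_tool(
  plan="0 0 0 0; 0 0 0 0",
)

```text
t: 5.35
tool_pos: [0.42, -0.138, 0.3602]
orientation: [3.141, 0.023, -0.001]
force: [-0.0, 0.4, -1.6]
opening: 0.0358
gripper_force: 39.9
```

Run:
```python
from h import *
shot('wrist','w3');shot('top','t3');shot('scene','s3')
s=status.read_state();print(s['tool_pos'],s['orientation'])
for X in [(.552,-.136,.207),(.552,-.136,.18),(.552,-.136,.055)]: print(proj('w3',X),proj('s3',X),proj('t3',X))
z=lambda i,x,y,w,h,k:cv2.resize(cv2.imread(f'pics/{i}.png')[y:y+h,x:x+w],(w*k,h*k),interpolation=cv2.INTER_CUBIC)
p=proj('w3',(.552,-.136,.19)).astype(int);x,y=p-[130,60];y=max(y,0);print(x,y)
A=z('w3',x,y,266,150,3)
B=np.hstack([z('s3',250,170,80,56,5)[:280,:399],z('t3',220,150,80,56,5)[:280,:399]])
cv2.imwrite('pics/c4.png',np.vstack([A[:320],B]))
```

```text
[ 0.41997186 -0.13818824  0.36025258] [-3.14134074e+00 -2.09570369e-02  1.36660631e-03]
[277.05281623  36.77558101] [287.5977359  179.45230175] [262.14883474 182.38506646]
[276.96919158  43.17089256] [287.50330843 186.92813868] [262.53485854 184.84837517]
[276.71605518  62.52985151] [287.09694743 219.09979906] [264.1076295  194.88459697]
146 0
```

View pics/c4.png

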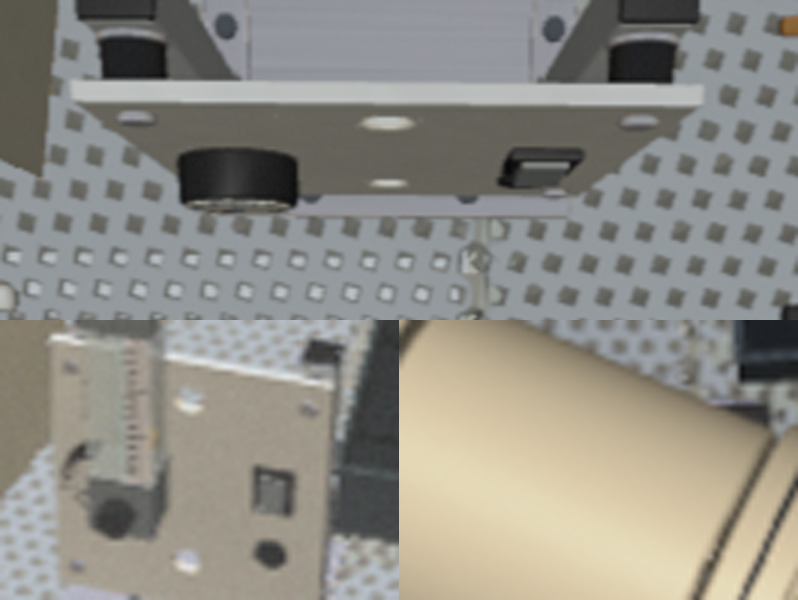

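w3 crop: front top edge of the panel runs from (75,99) to (703,105), upper hole at (387,123), lower hole at (388,184). The scene view shows the meter held upright in front of the panel.

Run:
```python
from h import *
np.set_printoptions(precision=4,suppress=True)
f=lambda x,y:('w3',146+x/3-.33,y/3-.33)
l,r=atz(*f(75,99),.207),atz(*f(703,105),.207);print(l,r,(l+r)/2,np.linalg.norm(l-r),np.degrees(np.arctan2(-(l-r)[0],(l-r)[1])))
print('U',atz(*f(387,123),.18),'L',atz(*f(388,184),.055))
print('gauge top',tri(f(238,152),('s1',(500-400)/5+250,122/5+170)))
print('U tri',tri(f(387,123),('s1',250+189/5,170+79/5)),'L',tri(f(388,184),('s1',250+187/5,170+241/5)))
s=status.read_state();print(R.from_rotvec(s['orientation']).as_matrix())
```

```text
[ 0.5537 -0.0517  0.207 ] [ 0.5547 -0.2177  0.207 ] [ 0.5542 -0.1347  0.207 ] 0.16599787457595183 0.3611032636340225
U [ 0.554 -0.134  0.18 ] L [ 0.5537 -0.1339  0.055 ]
gauge top (array([ 0.5514, -0.0843,  0.1405]), array([0.001, 0.001]))
U tri (array([ 0.5539, -0.1351,  0.1824]), array([0.0012, 0.0012])) L (array([ 0.5538, -0.1351,  0.0568]), array([0.0013, 0.0013]))
[[ 0.9999  0.0133 -0.0009]
 [ 0.0133 -0.9999  0.0002]
 [-0.0009 -0.0002 -1.    ]]
```

servo_tool(
  plan="0 0 0.02 0; 0 0 0.05 0; 0 -0.001 0.085 0; 0.01 -0.002 0.12 0; 0.025 -0.0026 0.15 0; 0.045 -0.0026 0.168 0; 0.062 -0.0026 0.174 0; 0.075 -0.0026 0.174 0; 0.08 -0.0026 0.174 0; 0.08 -0.0026 0.174 0; 0.08 -0.0026 0.174 0; 0.08 -0.0026 0.174 0",
)

```text
t: 6.5
tool_pos: [0.4996, -0.1338, 0.187]
orientation: [3.141, 0.023, 0.0]
force: [-0.5, 0.2, -1.0]
opening: 0.0359
gripper_force: 39.9
```

Run:
```python
from h import *
np.set_printoptions(precision=4,suppress=True)
shot('wrist','w4');shot('scene','s4');shot('top','t4')
s=status.read_state();print(s['tool_pos'],s['orientation'],s['force'])
for X in [(.554,-.1345,.207),(.544,-.1345,.18),(.544,-.1345,.055)]: print(proj('w4',X),proj('s4',X),proj('t4',X))
z=lambda i,x,y,w,h,k:cv2.resize(cv2.imread(f'pics/{i}.png')[y:y+h,x:x+w],(w*k,h*k),interpolation=cv2.INTER_CUBIC)
p=proj('w4',(.53,-.1345,.19)).astype(int);x,y=p-[200,60];y=max(y,0);print(x,y)
A=z('w4',x,y,400,150,2)[:300,:800]
B=np.hstack([z('s4',250,170,80,56,5)[:280],z('t4',220,150,80,56,5)[:280]])
cv2.imwrite('pics/c5.png',np.vstack([A,B]))
```

```text
[ 0.4997 -0.1336  0.1871] [3.1412 0.0227 0.001 ] [ 1.3201  0.0085 -1.0021]
[282.2433 168.4305] [287.2786 178.9421] [261.5301 181.5943]
[280.794 180.849] [286.2331 188.5238] [261.9552 187.9796]
[278.7428 151.0294] [285.8991 220.7268] [263.5869 197.7174]
80 156
```

View pics/c5.png

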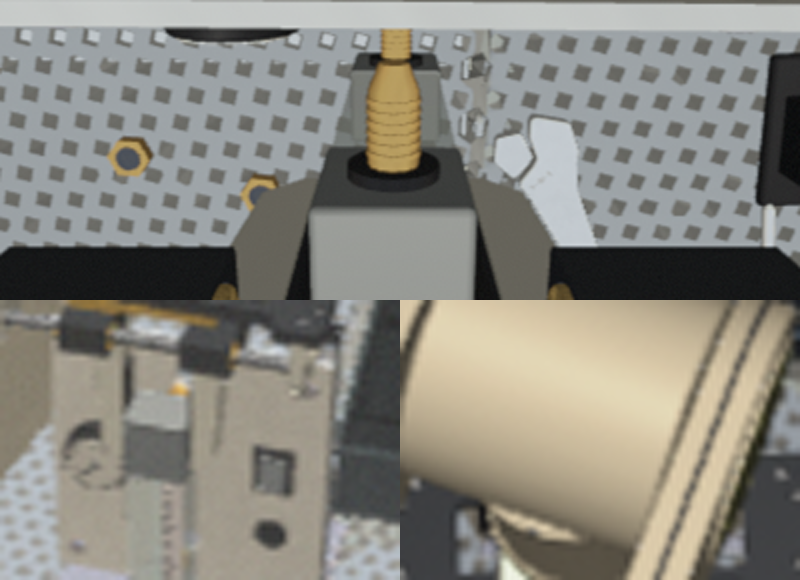

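w4 crop: panel front edge at rows ≈27–30. The upper stub axis runs from the washer at (393,170) to the tip at (397,63). The lower stub sits directly behind it at about (397,40). I'll find the panel edge ends numerically.

Run:
```python
from h import *
np.set_printoptions(precision=4,suppress=True)
g=cv2.imread('pics/w4.png').astype(int)
for r in (160,163,166): print(r,g[r,40:70].sum(1)//3,g[r,490:530].sum(1)//3)
for c in (90,150,200,350,400,470): print(c,g[150:180,c].sum(1)//3)
# stub columns: brass mask per row
b=(g[:,:,2]-g[:,:,0]>50)
for r in range(176,242,5):
    c=np.where(b[r,240:320])[0]+240
    if len(c):print(r,c.min(),c.max(),(c.min()+c.max())/2,end=' | ')
```

```text
160 [161 160 139 107 104 108 135 167 187 193 187 171 161 161 161 161 161 174
 192 199 199 199 199 200 199 200 201 200 200 200] [197 197 197 196 196 196 196 196 196 196 196 195 195 195 195 183 166 155
 155 159 159 160 160 160 160 159 159 159 159 159 159 160 159 160 158 158
 159 159 159 159]
163 [161 160 161 161 158 156 156 148 132 122 142 159 161 161 161 161 160 162
 183 199 199 199 199 200 200 200 200 200 200 200] [197 196 196 196 196 196 195 195 195 195 195 195 195 195 191 171 133 108
 103 102 102  99 101 105 129 153 159 159 159 159 160 159 154 132 107 102
 102 103 104 104]
166 [161 161 160 161 161 161 161 161 161 161 162 161 161 161 161 162 161 161
 174 192 199 199 199 199 199 199 200 200 200 200] [197 196 196 196 196 197 196 195 195 196 195 195 195 195 171 120 100  98
  98  98  98  98 109 139 158 160 159 159 159 159 159 149 122 100  98  98
  98  97  97 101]
90 [ 34  40  80  97 103 156 197 202 201 201 201 201 200 201 201 201 201 201
 201 166 130 136 151 155 164 143 110 112 150 161]
150 [100 101 100  99  97 114 194 202 201 201 200 201 201 201 201 201 201 201
 201 186 166 161 161 161 162 161 161 161 161 161]
200 [101 100  99  99  96 108 174 197 200 199 198 198 199 198 199 199 199 200
 200 178  99  45  43  44  41  35  62 156 162 161]
350 [ 98  97  97  97  98  95 106 173 197 199 198 198 198 198 198 198 198 199
 198 199 191 168 162 157 132 108 102 103 111 127]
400 [ 97  97  97  96  97  95  96 129 189 196 194 195 195 195 195 195 195 195
 196 196 195 176 165 162 162 129 103  99 102 103]
470 [ 37  36  35  32  42  84  93 105 170 193 196 195 195 195 195 195 196 196
 195 195 195 185 165 160 160 160 155 154 159 161]
176 271 284 277.5 | 181 271 284 277.5 | 186 275 280 277.5 | 191 268 285 276.5 | 196 266 287 276.5 | 201 264 289 276.5 | 206 263 289 276.0 | 211 263 289 276.0 | 216 263 289 276.0 | 221 264 289 276.5 | 226 264 289 276.5 | 231 263 289 276.0 | 236 264 288 276.0 | 241 269 283 276.0 |
```

Run:
```python
from h import *
np.set_printoptions(precision=4,suppress=True)
l,r=atz('w4',58.5,168.3,.207),atz('w4',504,171.5,.207);m=(l+r)/2;print(l,r,m,np.linalg.norm(l-r),np.degrees(np.arctan2(-(l-r)[0],(l-r)[1])))
for p in [(276.3,236),(276.5,191)]: print('stub',atz('w4',*p,.181))
for p in [(277.6,176)]: print('lower',atz('w4',*p,.056))
s=status.read_state();print(s['tool_pos'],np.degrees(2*s['orientation'][1]/np.pi))
```

```text
[ 0.5528 -0.0505  0.207 ] [ 0.5541 -0.218   0.207 ] [ 0.5534 -0.1342  0.207 ] 0.16756560768194903 0.45220681221403397
stub [ 0.5175 -0.1328  0.181 ]
stub [ 0.5394 -0.1326  0.181 ]
lower [ 0.5239 -0.1339  0.056 ]
[ 0.4997 -0.1336  0.1871] 0.8294622758227619
```

servo_tool(
  plan="0 0.0007 0.001 0.3; 0.003 0.0007 0.001 0.3; 0.006 0.0007 0.001 0.3; 0.01 0.0007 0.001 0.3; 0.014 0.0007 0.001 0.3; 0.018 0.0007 0.001 0.3; 0.018 0.0007 0.001 0.3; 0.018 0.0007 0.001 0.3",
)

```text
t: 7.32
tool_pos: [0.5182, -0.1338, 0.1855]
orientation: [-3.141, -0.016, 0.0]
force: [0.2, 0.2, -1.9]
opening: 0.0361
gripper_force: 39.9
```

servo_tool(
  plan="0.002 0 0 0; 0.004 0 0 0; 0.006 0 0 0; 0.008 0 0 0; 0.008 0 0 0; 0.008 0 0 0",
)

```text
t: 7.82
tool_pos: [0.526, -0.1338, 0.1856]
orientation: [3.142, 0.015, -0.0]
force: [0.3, 0.1, -1.9]
opening: 0.036
gripper_force: 39.9
```

Run:
```python
from h import *
np.set_printoptions(precision=2,suppress=True)
shot('wrist','w5');shot('scene','s5')
s=status.read_state();print(s['tool_pos']*1e3,s['orientation'],s['force'],s['wrist_torque'])
z=lambda i,x,y,w,h,k:cv2.resize(cv2.imread(f'pics/{i}.png')[y:y+h,x:x+w],(w*k,h*k),interpolation=cv2.INTER_CUBIC)
cv2.imwrite('pics/c6.png',np.hstack([z('w5',180,100,200,160,2),z('s5',250,170,80,64,5)]))
```

```text
[ 525.9  -133.75  185.59] [-3.14 -0.02  0.  ] [ 0.56  0.62 -1.7 ] [-0.03  0.01  0.03]
```

View pics/c6.png

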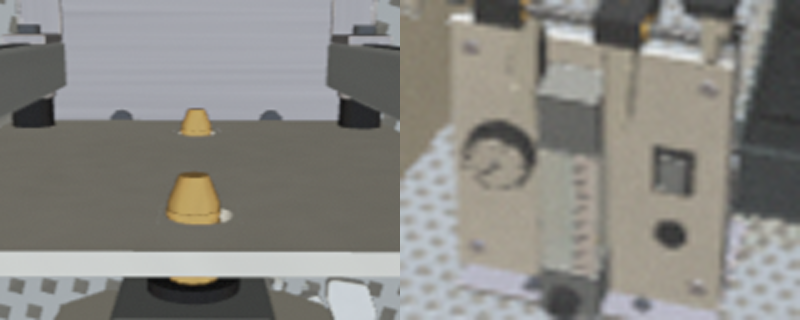

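w5 crop: both stubs come out behind the panel, upper at (193,198) with a gap on its right, lower at (197,122) centred. I'll shift slightly to -y and press.

servo_tool(
  plan="0.001 0.0005 0 0; 0.003 0.0005 0 0; 0.005 0.0005 0 0; 0.007 0.0005 0 0; 0.009 0.0005 0 0; 0.010 0.0005 0 0; 0.011 0.0005 0 0; 0.011 0.0005 0 0; 0.011 0.0005 0 0; 0.011 0.0005 0 0",
)

```text
t: 8.75
tool_pos: [0.5367, -0.1342, 0.1855]
orientation: [-3.142, -0.015, 0.001]
force: [-2.4, 0.1, -1.2]
opening: 0.0357
gripper_force: 39.9
```

servo_tool(
  plan="0.001 0 0 0; 0.002 0 0 0; 0.003 0 0 0; 0.003 0 0 0; 0.003 0 0 0; 0.003 0 0 0",
)

```text
t: 9.25
tool_pos: [0.5392, -0.1341, 0.1855]
orientation: [-3.141, -0.015, 0.003]
force: [-8.1, 0.2, 2.8]
opening: 0.0357
gripper_force: 39.9
```

```bash
cat > f.py <<'E'
from h import *
np.set_printoptions(precision=2,suppress=True)
F=[];W=[];P=[]
for i in range(10):
    shot('wrist','wf');s=status.read_state();F.append(s['force']);W.append(s['wrist_torque']);P.append(s['tool_pos']*1e3)
print(np.mean(F,0),np.std(F,0),np.mean(W,0),np.mean(P,0),s['t'],s['orientation'])
E
python3 f.py
```

```text
[-7.06 -0.16  1.88] [0.33 0.51 0.52] [0.05 1.18 0.04] [ 539.21 -134.12  185.53] 9.75 [-3.14 -0.02  0.  ]
```

Run:
```python
from h import *
np.set_printoptions(precision=4,suppress=True)
shot('wrist','w6');shot('scene','s6');g=cv2.imread('pics/w6.png').astype(int)
for X in [(.578,-.134,.18),(.578,-.134,.055),(.559,-.134,.18),(.559,-.134,.055)]: print(proj('w6',X))
b=(g[:,:,2]-g[:,:,0]>50)
print([(r,c.min(),c.max()) for r in range(120,270,1) for c in [np.where(b[r,230:330])[0]+230] if len(c)>4])
z=lambda i,x,y,w,h,k:cv2.resize(cv2.imread(f'pics/{i}.png')[y:y+h,x:x+w],(w*k,h*k),interpolation=cv2.INTER_CUBIC)
cv2.imwrite('pics/c7.png',np.hstack([z('w6',200,120,160,170,3)[:500],z('s6',350-90,165,64,100,5)[:500]]))
```

```text
[278.3943 193.4796]
[277.4373 157.9026]
[277.908  232.6323]
[277.1738 181.1572]
[(155, np.int64(274), np.int64(281)), (156, np.int64(274), np.int64(282)), (157, np.int64(273), np.int64(282)), (158, np.int64(273), np.int64(283)), (159, np.int64(272), np.int64(283)), (160, np.int64(272), np.int64(283)), (161, np.int64(272), np.int64(284)), (162, np.int64(271), np.int64(284)), (163, np.int64(271), np.int64(284)), (164, np.int64(271), np.int64(284)), (165, np.int64(271), np.int64(284)), (166, np.int64(271), np.int64(284)), (167, np.int64(271), np.int64(284)), (168, np.int64(271), np.int64(284)), (169, np.int64(271), np.int64(284)), (170, np.int64(271), np.int64(284)), (171, np.int64(270), np.int64(285)), (172, np.int64(271), np.int64(285)), (173, np.int64(271), np.int64(285)), (174, np.int64(270), np.int64(285)), (175, np.int64(271), np.int64(285)), (176, np.int64(271), np.int64(284)), (177, np.int64(271), np.int64(284)), (178, np.int64(271), np.int64(284)), (179, np.int64(273), np.int64(283)), (187, np.int64(273), np.int64(281)), (188, np.int64(269), np.int64(284)), (189, np.int64(269),
[... 907 characters left out ...]
14, np.int64(264), np.int64(289)), (215, np.int64(264), np.int64(289)), (216, np.int64(263), np.int64(289)), (217, np.int64(263), np.int64(289)), (218, np.int64(264), np.int64(289)), (219, np.int64(264), np.int64(289)), (220, np.int64(264), np.int64(289)), (221, np.int64(263), np.int64(289)), (222, np.int64(263), np.int64(289)), (223, np.int64(264), np.int64(289)), (224, np.int64(264), np.int64(289)), (225, np.int64(264), np.int64(289)), (226, np.int64(264), np.int64(289)), (227, np.int64(263), np.int64(289)), (228, np.int64(264), np.int64(289)), (229, np.int64(264), np.int64(288)), (230, np.int64(265), np.int64(289)), (231, np.int64(267), np.int64(288)), (232, np.int64(272), np.int64(285))]
```

View pics/c7.png

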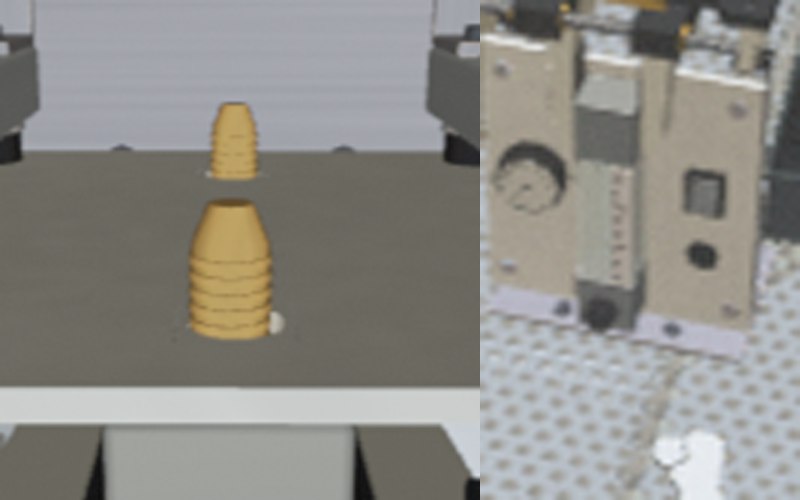

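w6 crop: both stubs are well through, upper tip at (233,203) and lower tip at (234,103), exiting at rows 338 and 178. I'll compare the two protrusions to check that the meter sits flat.

```bash
python3 - <<'E'
from h import *
np.set_printoptions(precision=4,suppress=True)
for n,t,e,z in (('U',187,232.3,.180),('L',154.6,179.3,.055)):
    print(n,'tip',atz('w6',277,t,z-.0035),'exit',atz('w6',277,e,z+.006),'hidden end-top?',atz('w6',277,t,z+.0035))
E
python3 f.py
```

```text
U tip [ 0.5803 -0.1333  0.1765] exit [ 0.5613 -0.1335  0.186 ] hidden end-top? [ 0.5818 -0.1333  0.1835]
L tip [ 0.5802 -0.1336  0.0515] exit [ 0.5617 -0.1338  0.061 ] hidden end-top? [ 0.5811 -0.1336  0.0585]
[-6.9   0.06  2.01] [0.51 0.37 0.45] [0.05 1.17 0.03] [ 539.21 -134.12  185.53] 10.35 [-3.14 -0.01  0.  ]
```

Tips at equal x (0.5803/0.5802) and protrusions of 19.0 and 18.5 mm: flat. Next I'll raise the push to about 10 N.

servo_tool(
  plan="0 0 0 0; 0 0 0 0; 0.0007 0 0 0; 0.0015 0 0 0; 0.0015 0 0 0; 0.0015 0 0 0; 0.0015 0 0 0; 0.0015 0 0 0",
  grip=1,
  grip_force=55,
)

```text
t: 11.02
tool_pos: [0.5403, -0.1341, 0.1855]
orientation: [-3.141, -0.015, 0.004]
force: [-8.4, 0.6, 2.8]
opening: 0.0359
gripper_force: 54.9
```

```bash
python3 f.py
python3 - <<'E'
from h import *
g=cv2.imread('pics/wf.png').astype(int);b=(g[:,:,2]-g[:,:,0]>50)
r=[r for r in range(120,270) if b[r,230:330].sum()>4];print(r[0],[ (a,c) for a,c in zip(r,r[1:]) if c-a>1],r[-1])
E
```

```text
[-9.32 -0.28  2.96] [0.35 0.57 0.52] [0.05 1.51 0.05] [ 540.34 -134.12  185.51] 11.5167 [-3.14 -0.01  0.  ]
155 [(179, 187)] 232
```

The push is steady at about 9.5 N, and the stubs sit at the same image rows as before.

```bash
python3 -c "
from plant import robot
print(robot.close_job())"
```

```text
the job is handed in; nothing more can be done
None
```

The tall flow meter is in the panel with both stubs through their holes. It sits flat to within about 0.5 mm (stub tips level), and the arm was still gripping it and pressing at about 9.5 N when I handed the job in at about 11.5 s.

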